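# Tuck the guard plate under the sideboard's lapped moulding and hold it flat

### The arm

A 6-joint arm with a two-finger parallel gripper is mounted at the origin on the work surface. World frame = base frame: x ahead of the robot, y to its left, z up, the work surface at z = 0. Lengths are in m, angles in rad, forces in N, time in s.
With the tool pointing down it reaches from about 0.35 to 0.725 m from the base axis. Payload 6 kg.
Tool frame: the origin (TCP) lies at the very end of the fingers, on their centre line; the grasp point (between the pads) lies 19 mm behind it (tcp_to_grasp is the distance from the TCP to the grasp point, in m); z points along the fingers, y is the direction in which the jaws open and shut (so a half turn about z gives the same grasp; the last joint's range is limited). The gripper opens to 85 mm and grips with 20 to 120 N. Pads are 22 mm wide; open, the fingers measure 114 mm over their backs; the gripper's body (76 mm by 85 mm) begins 54 mm behind the grasp point. The pads swing forward as they close: fully open they stand 13 mm farther back than shut.
Start: joints at [1.618, 0.04, 0.085, 0, -1.615, -0.334], TCP at [0.17, 0.575, 0.231] pointing down, gripper open.
Joint ranges: [-2.56, 2.56], [-1.29, 2.01], [-1.08, 1.49], [-3.29, 1.98], [-2.81, -0.18], [-2.99, 2.99]. Speed limits (rad/s): [2.57, 2.57, 3.01, 3.14, 3.14, 3.14].

### API

Orientations are given as a unit quaternion [w, x, y, z].
In Python, from cell import * gives the robot as it stands.
- The arm moves only by the shell command python3 -m inch 'ROWS' [FORCE]. ROWS is JSON, a list of rows, each an object with "gripper": the finger opening in m, from 0 to 0.0854; "travel": the shift along the world's x, y, z in m, a list of three; "spin": the turn about the world's z in degrees. A call has 1 to 8 rows; each row is the pose to reach, as a shift and turn from the pose commanded when the call began; what a row does not reach only later rows make up. A row lasts 1/10 s, in which the tool goes at most 50 mm and 8.59 degrees, less where a joint would pass 70% of its speed; a pose out of reach is approached as far as the arm can. A call with a gripper value outside its range is refused whole. The fingers move at their own pace and stop on an object; FORCE is the grip in N (left out, the last holds). Time passes only in rows, so rows that repeat a pose let the fingers close. It gives the time, the measured TCP pose, the force and the opening at its end, in the units of the state.
- sense(): the state, without advancing time (a new reading comes with each control period).
- get_image(name): name is "scene" or "top" or "wrist"; returns a dict with "image" (400x640x3 uint8, blue, green, red), "z_map" (400x640 float32, m along the optical axis (not along the pixel's ray), 0 where there is no reading), "K" (3x3 intrinsics, pixels), "rvec" (rotation vector, rad) and "tvec" (3), from world to camera coordinates, as OpenCV has them. Camera axes: x right, y down, z forward; pixel columns grow to the right and rows downward; lengths in m; the calibration is good to about 2 mm. A picture is of the moment at which its call begins.
- close_job(): hands the job in, once; it reports no verdict.
The state is a dict: "time_s": time; "qpos": joint angles; "qd": joint speeds; "joint_torque": joint torques, N m; "eef_pos": TCP position; "eef_rot": TCP orientation; "wrist_force": force on the tool from outside, world axes, zero at the start; "moment": the same for the moment, N m; "opening": opening from 0.0 (shut) to 1.0 (fully open).
Only numpy, scipy, OpenCV 4.12 (cv2) and the standard library are available. Lean on these libraries where they do the work, as an engineer would, in place of code of your own. Each camera call takes 0.05 s, during which the arm holds its last target.

### The job

Pick up the aluminium guard plate by its wooden grip block, lay it on the oak sideboard section and slide its front edge under the lapped dark moulding, square and fully home against the stop, without lifting the moulding. Finish while still holding the block and pressing the plate firmly flat on the oak (well beyond its own weight, about 12 N), and do not let go. Leave the sanding block, the wax tin and the glue bottle where they are.

Things in the scene. Friction and masses are not known exactly. Their poses are not given: they have to be found in the camera images.
- guard_grip (a point): Centre of the pale wooden grip block of the guard plate: 46 mm along x, 28 mm along y (pinch across this from above), 50 mm tall, standing on the plate's top. This point is 30 mm above the plate's underside, on its centre line, 30 mm behind (-x of) the plate's centre, 85 mm behind its front edge. Axes: x along the plate to the front edge, the one to tuck; y across; z up.
- guard_edge (a point): Middle of the guard plate's front edge (the one far from the block, to be tucked), on its underside; axes as guard_grip.
- guard: Loose guard plate, bare aluminium, 110 mm along x, 120 mm along y, 5 mm thick, with the grip block near its rear; 0.17 to 0.34 kg. Starts flat on the bench left or right of the oak section. Origin: middle of the plate's underside; axes as guard_grip.
- lip (a point): Point on the oak deck's top (22 mm above the bench) right below the middle of the dark moulding's front lip. Axes: x the direction in which the plate is pushed in, roughly away from the robot; y along the lip; z up. The moulding laps the deck from here on: 144 mm along y, 8 mm thick, underside 10 mm above the deck, so the 5 mm plate slides in under it while lying on the deck.
- stop (a point): Middle of the front face, at deck level, of the fixed stop on the deck under the moulding, 45 mm behind (+x of) the lip; 10 mm high, full width, hidden from above. The plate is home when its front edge meets it; the front of its block is then 17 mm short of the lip. Axes as lip.
- deck: Flat brown oak deck of the sideboard section, fixed to the bench, 260 x 210 x 22 mm; origin at the centre of its underside, axes as lip, which is 40 mm ahead (+x) of it. Free for 170 mm before the lip. Fixed dark end blocks, 30 mm high, 90 mm long from the lip on, stand 75 mm either side of the middle (150 mm apart); a 34 mm high carved rail runs 74 mm beyond the lip.
- lap (a joint): Hinge of the loose moulding, along its rear edge 70 mm behind the lip: 0 rad lying down as it should, positive as the lip rises (0.06 rad raises the lip about 4 mm). It weighs 0.15 kg and lies by its own weight alone: a light push from below lifts it.
- sanding_block_mid (a point): Bystander: centre of a cork sanding block, 120 x 65 x 34 mm, lying on the bench on the other side of the oak section from the guard plate; leave alone.
- wax_tin_mid (a point): Bystander: centre of a brass-coloured wax tin, 76 mm across, 45 mm high, on the bench to the left of the oak section's far end; leave alone.
- glue_bottle_mid (a point): Bystander: centre of a white glue bottle, 56 mm across, 110 mm high, on the bench to the right of the oak section's far end; leave alone.
Mind the look-alikes: they are no part of the job. Leave any orange or turquoise look-alike of the guard alone.

How it is judged:
At the end, for the whole second after the job is handed in: Plate edge at least 37 mm under the moulding (stop at 45), within 20 mm of its middle, square within 0.12 rad, flat on the deck (3 mm, 0.04 rad), still; moulding down (under 0.02 rad); fingers on the plate or block (over 2 N), plate pressed on the deck with over 6 N (x of guard_edge in the frame of lip above 0.037 m and y of guard_edge in the frame of lip between -0.02 and 0.02 m and z of guard_edge in the frame of lip below 0.003 m and angle between guard_grip's own z axis and vertical below 0.04 rad and angle between the x axis of guard_grip and the x axis of lip, either way round below 0.12 rad and contact force between guard and deck above 6 N and contact force between the fingers and guard above 2 N and linear speed of guard below 0.02 m/s and value of joint lap below 0.02 rad); the arm keeps its last pose, push and grip.
It fails at once if the moulding is lifted (beyond 0.06 rad, about 4 mm at the lip) (value of joint lap above 0.06 rad).
It fails at once if the sanding block is moved by more than 25 mm (distance of sanding_block_mid from where it was at the start of the episode above 0.025 m).
It fails at once if the wax tin is moved by more than 25 mm (distance of wax_tin_mid from where it was at the start of the episode above 0.025 m).
It fails at once if the glue bottle is moved by more than 25 mm (distance of glue_bottle_mid from where it was at the start of the episode above 0.025 m).
It also fails if it takes over 40 s, if anything falls off the work surface, if the arm or the gripper's body presses on something with over 40 N, if the wrist force passes 120 N, or if a joint passes its speed limit or range.

## Working session

There is one attempt and no reset: what is moved stays moved. The work goes in short steps, Python scripts to look and compute and a shell command to move; the robot and the scene stay as the last step left them, time stands still between calls to the robot, and variables do not carry over. Pictures are saved under pics/ and viewed, and the job is handed in when it is done.

```bash
mkdir -p pics; ls; python3 - <<'E'
from cell import *
import cv2
s=sense();print({k:s[k] for k in('time_s','eef_pos','eef_rot','opening','wrist_force')})
for n in('scene','top','wrist'):
    d=get_image(n);cv2.imwrite(f'pics/{n}0.png',d['image']);print(n,d['K'].tolist() if hasattr(d['K'],'tolist') else d['K'],d['rvec'],d['tvec'])
E
```

```text
pics
{'time_s': 0.0, 'eef_pos': array([0.16954609, 0.57519981, 0.23026204]), 'eef_rot': array([ 8.96872385e-04,  9.89736102e-01, -1.42904299e-01, -7.52925078e-05]), 'opening': 0.9997031481537559, 'wrist_force': array([ 0.67238554, -0.70610684, -0.02638849])}
scene [[441.54936446386677, 0.0, 323.0997753579224], [0.0, 441.54936446386677, 211.21267662866393], [0.0, 0.0, 1.0]] [ 1.50956831  2.30203949 -0.65610986] [ 0.29533958 -0.37879969  1.8047097 ]
top [[426.61109705521375, 0.0, 318.4845875277046], [0.0, 426.61109705521375, 199.16311195581588], [0.0, 0.0, 1.0]] [ 2.08397376 -2.11412722  0.23812288] [-0.05485927  0.56230282  1.13545417]
wrist [[282.75243163318555, 0.0, 318.42911212898065], [0.0, 282.75243163318555, 197.45651918818973], [0.0, 0.0, 1.0]] [-1.75376947  2.3439637   0.37184835] [ 0.59908981 -0.03919333  0.38122367]
```

View pics/top0.png

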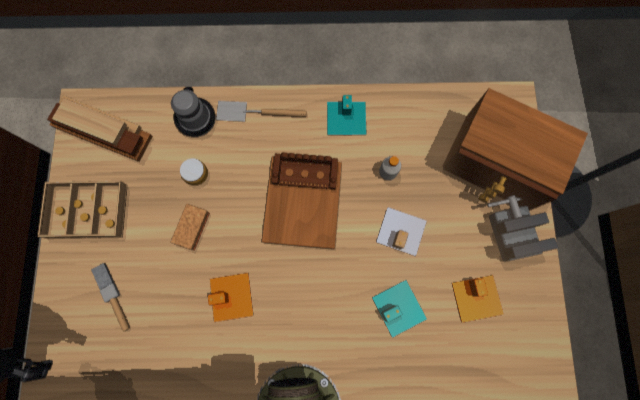

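View pics/scene0.png

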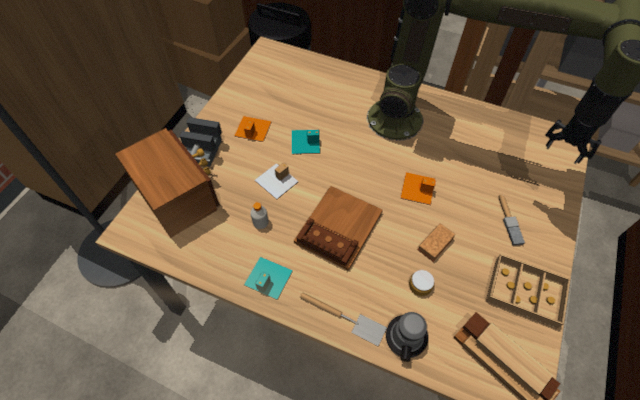

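Top view: the candidates are the grey plate with a pale block at (402,232), orange plates at (231,297) and (478,298), and turquoise plates at (347,118) and (400,308). The grey one fits: bare aluminium, wooden block, beside the oak, which is at (302,205). I'll crop it and measure it.

```bash
cat > h.py <<'E'
from cell import *
import cv2, numpy as np
def cloud(d):
    z=d['z_map'];K=d['K'];R,_=cv2.Rodrigues(np.array(d['rvec'],float))
    v,u=np.mgrid[0:400,0:640]
    P=np.stack([(u-K[0][2])*z/K[0][0],(v-K[1][2])*z/K[1][1],z],-1)
    W=(P-np.array(d['tvec']).ravel())@R
    W[z==0]=np.nan
    return W
def rect(m,W):
    p=W[m][:,:2].astype(np.float32)
    r=cv2.minAreaRect(p*1000); return r
E
python3 - <<'E'
from h import *
d=get_image('top');W=cloud(d);im=d['image']
c=im[150:300,250:450];cv2.imwrite('pics/crop0.png',cv2.resize(c,None,fx=4,fy=4,interpolation=cv2.INTER_CUBIC))
np.set_printoptions(precision=3,suppress=True)
for n,(u,v) in dict(plate=(412,225),plate2=(395,222),blocktop=(401,236),bench=(440,240),deck=(300,220),lap=(305,173),sand=(188,228),tin=(192,170),glue=(392,162)).items(): print(n,W[v,u],im[v,u])
E
```

```text
plate [ 0.494 -0.334  0.005] [182 175 176]
plate2 [ 0.504 -0.285  0.005] [188 178 177]
blocktop [ 0.455 -0.291  0.054] [ 95 136 177]
bench [ 0.45  -0.414 -0.003] [ 97 135 169]
deck [ 0.512 -0.008  0.016] [ 45  84 137]
lap [ 0.645 -0.025  0.045] [ 44  84 134]
sand [nan nan nan] [ 71 109 156]
tin [0.659 0.304 0.044] [187 182 180]
glue [ 0.653 -0.267  0.11 ] [ 28 111 179]
```

View pics/crop0.png

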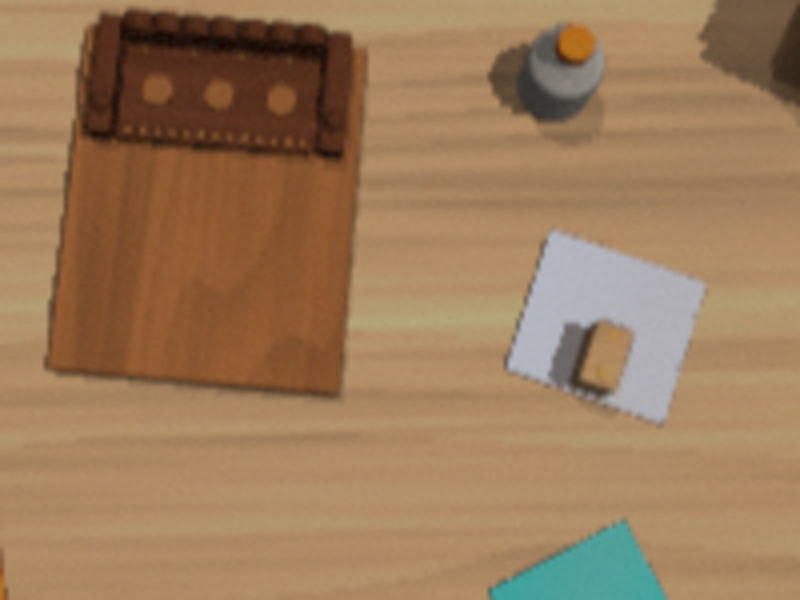

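The crop shows the aluminium plate with its block at the lower (rear) edge, so the front edge points up the image, tilted right. The moulding is at the deck's top end. Next I'll fit the corners using the known heights.

```bash
cat >> h.py <<'E'
def toz(d,uv,z):
    K=np.array(d['K'],float);R,_=cv2.Rodrigues(np.array(d['rvec'],float));t=np.array(d['tvec'],float).ravel()
    uv=np.atleast_2d(uv).astype(float)
    r=np.c_[(uv[:,0]-K[0,2])/K[0,0],(uv[:,1]-K[1,2])/K[1,1],np.ones(len(uv))]@R
    o=-R.T@t
    s=(z-o[2])/r[:,2]
    return o+r*s[:,None]
E
python3 - <<'E'
from h import *
np.set_printoptions(precision=4,suppress=True)
d=get_image('top');W=cloud(d);im=d['image'].astype(int)
# plate mask: greyish bright
sat=im.max(2)-im.min(2); m=(sat<25)&(im.min(2)>120); m[:195]=0;m[260:]=0;m[:,:370]=0;m[:,430:]=0
# convex hull via minAreaRect on world pts at z=.005
v,u=np.nonzero(m);P=toz(d,np.c_[u,v],.005)[:,:2]
r=cv2.minAreaRect((P*1000).astype(np.float32));print('plate',r,cv2.boxPoints(r).tolist())
# deck by crop corners
c=np.array([(45,370),(340,395),(367,45),(88,25)])/4+[250,150]
D=toz(d,c-.375,.022);print('deck',D, np.diff(D[:,:2],axis=0),np.linalg.norm(np.diff(D[:,:2],axis=0),axis=1))
# block top
b=np.array([(604,320),(632,328),(613,394),(577,384)])/4+[250,150]
B=toz(d,b-.375,.055);print('block',B,B.mean(0))
# lip front edge at z=.040, end block tops
l=np.array([(113,141),(320,152)])/4+[250,150];print('lip',toz(d,l-.375,.040))
for n,(a,b_),z in(('sand',(188,228),.034),('tin',(192,165),.045),('glue',(393,160),.11)):print(n,toz(d,(a,b_),z))
# finger deck check
mm=(W[...,2]>.045)&(W[...,2]<.06);mm[:225]=0;mm[255:]=0;mm[:,:385]=0;mm[:,415:]=0
print('blk cloud',rect(mm,W),np.nanmedian(W[mm],axis=0))
E
```

```text
plate ((477.0980224609375, -301.4525451660156), (118.80168151855469, 109.8525161743164), 69.28071594238281) [[404.7087097167969, -337.57928466796875], [507.4565124511719, -376.4439697265625], [549.4873046875, -265.3258056640625], [446.7395324707031, -226.46112060546875]]
deck [[ 0.4481  0.103   0.022 ]
 [ 0.4273 -0.1067  0.022 ]
 [ 0.6873 -0.1326  0.022 ]
 [ 0.7062  0.0752  0.022 ]] [[-0.0208 -0.2097]
 [ 0.26   -0.0259]
 [ 0.0188  0.2078]] [0.2107 0.2613 0.2087]
block [[ 0.4731 -0.2906  0.055 ]
 [ 0.4672 -0.3097  0.055 ]
 [ 0.4215 -0.2938  0.055 ]
 [ 0.4288 -0.2694  0.055 ]] [ 0.4476 -0.2909  0.055 ]
lip [[ 0.6114  0.0541  0.04  ]
 [ 0.6009 -0.0956  0.04  ]]
sand [[0.4898 0.3095 0.034 ]]
tin [[0.6738 0.3047 0.045 ]]
glue [[ 0.6588 -0.2701  0.11  ]]
blk cloud ((447.83380126953125, -291.0220031738281), (27.814773559570312, 46.039485931396484), 70.19943237304688) [ 0.4469 -0.2901  0.0546]
```

The checks agree:
- **Plate:** 110 x 119 mm, yaw −20.5°.
- **Block:** centre about (0.448, −0.291), measured the same way by two methods.
- **Deck:** 261 x 210 mm, yaw −5.6°, centre (0.567, −0.015).
- **Lip:** (0.607, −0.019). At home, the block sits over the deck centre.

The tool yaw is −16.4°, so it needs about −4° of spin for the grasp. I'll go via (0.43, 0.28).

```bash
python3 -m inch '[{"gripper":0.085,"travel":[0.03,-0.036,0],"spin":-1},{"gripper":0.085,"travel":[0.06,-0.072,0],"spin":-2},{"gripper":0.085,"travel":[0.09,-0.108,0],"spin":-3},{"gripper":0.085,"travel":[0.12,-0.144,0],"spin":-4},{"gripper":0.085,"travel":[0.155,-0.18,0],"spin":-4},{"gripper":0.085,"travel":[0.19,-0.216,0],"spin":-4},{"gripper":0.085,"travel":[0.225,-0.252,0],"spin":-4},{"gripper":0.085,"travel":[0.26,-0.285,0],"spin":-4}]' 60
python3 -m inch '[{"gripper":0.085,"travel":[0.003,-0.05,0],"spin":0},{"gripper":0.085,"travel":[0.006,-0.1,0],"spin":0},{"gripper":0.085,"travel":[0.009,-0.15,0],"spin":0},{"gripper":0.085,"travel":[0.012,-0.2,0],"spin":0},{"gripper":0.085,"travel":[0.015,-0.25,0],"spin":0},{"gripper":0.085,"travel":[0.018,-0.3,0],"spin":0},{"gripper":0.085,"travel":[0.018,-0.35,0],"spin":0},{"gripper":0.085,"travel":[0.018,-0.4,0],"spin":0}]'
```

```text
time_s: 1.05
eef_pos: [0.4307, 0.2887, 0.2317]
eef_rot: [-0.0, 0.984, -0.177, 0.0]
wrist_force: [0.8, 1.2, -0.6]
opening: 0.994
time_s: 1.85
eef_pos: [0.4472, -0.1109, 0.2315]
eef_rot: [-0.0, 0.984, -0.177, 0.0]
wrist_force: [1.7, 0.8, 0.7]
opening: 0.993
```

```bash
python3 -m inch '[{"gripper":0.085,"travel":[0,-0.045,-0.01],"spin":0},{"gripper":0.085,"travel":[0,-0.09,-0.03],"spin":0},{"gripper":0.085,"travel":[0,-0.135,-0.05],"spin":0},{"gripper":0.085,"travel":[0,-0.18,-0.07],"spin":0},{"gripper":0.085,"travel":[0,-0.18,-0.1],"spin":0},{"gripper":0.085,"travel":[0,-0.18,-0.13],"spin":0},{"gripper":0.085,"travel":[0,-0.18,-0.13],"spin":0}]'
python3 - <<'E'
from h import *
np.set_printoptions(precision=4,suppress=True)
d=get_image('wrist');cv2.imwrite('pics/w1.png',d['image']);s=sense();print(s['eef_pos'],s['wrist_force'])
W=cloud(d);z=W[...,2]
m=(z>.045)&(z<.062)&(abs(W[...,0]-.448)<.05)&(abs(W[...,1]+.291)<.04)
print(rect(m,W),np.nanmedian(W[m],axis=0),m.sum())
E
```

```text
time_s: 2.55
eef_pos: [0.445, -0.2883, 0.0963]
eef_rot: [-0.001, 0.984, -0.178, -0.004]
wrist_force: [-0.1, -0.4, 0.1]
opening: 0.995
[ 0.4464 -0.2888  0.0996] [ 0.7622 -0.6614  1.4492]
((448.8202819824219, -291.9964294433594), (27.93548583984375, 45.61083221435547), 68.97135162353516) [ 0.4514 -0.2927  0.0551] 2448
```

View pics/w1.png

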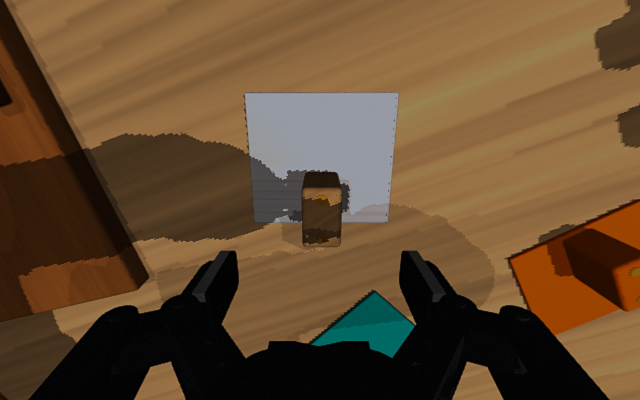

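The wrist view shows the block centred between the jaws at about (322,210), square to the pads. It measures 28 x 46 mm at (0.449, −0.292), so I'll descend and grip.

```bash
python3 -m inch '[{"gripper":0.085,"travel":[0.002,-0.001,-0.03],"spin":0},{"gripper":0.085,"travel":[0.002,-0.001,-0.06],"spin":0},{"gripper":0.085,"travel":[0.002,-0.001,-0.08],"spin":0},{"gripper":0.085,"travel":[0.002,-0.001,-0.09],"spin":0},{"gripper":0.085,"travel":[0.002,-0.001,-0.09],"spin":0},{"gripper":0.085,"travel":[0.002,-0.001,-0.09],"spin":0}]'
python3 -m inch '[{"gripper":0.015,"travel":[0,0,0],"spin":0},{"gripper":0.015,"travel":[0,0,0],"spin":0},{"gripper":0.015,"travel":[0,0,0],"spin":0},{"gripper":0.015,"travel":[0,0,0],"spin":0},{"gripper":0.015,"travel":[0,0,0],"spin":0},{"gripper":0.015,"travel":[0,0,0],"spin":0}]' 80
```

```text
time_s: 3.2
eef_pos: [0.451, -0.2903, 0.0134]
eef_rot: [0.001, 0.984, -0.177, 0.001]
wrist_force: [0.5, 0.8, -0.3]
opening: 0.994
time_s: 3.8
eef_pos: [0.4501, -0.2902, 0.0119]
eef_rot: [0.0, 0.984, -0.177, 0.001]
wrist_force: [-0.4, 0.1, 3.5]
opening: 0.322
```

Gripped at 27.5 mm. Now lift, check, then carry.

```bash
python3 -m inch '[{"gripper":0.015,"travel":[0,0,0.015],"spin":0},{"gripper":0.015,"travel":[0,0,0.035],"spin":0},{"gripper":0.015,"travel":[0,0,0.055],"spin":0},{"gripper":0.015,"travel":[0,0,0.065],"spin":0},{"gripper":0.015,"travel":[0,0,0.065],"spin":0},{"gripper":0.015,"travel":[0,0,0.065],"spin":0}]'
python3 -m inch '[{"gripper":0.015,"travel":[0.004,0.03,0],"spin":2},{"gripper":0.015,"travel":[0.008,0.07,0],"spin":4},{"gripper":0.015,"travel":[0.012,0.115,0],"spin":7},{"gripper":0.015,"travel":[0.017,0.16,0],"spin":10},{"gripper":0.015,"travel":[0.022,0.205,0],"spin":13},{"gripper":0.015,"travel":[0.027,0.245,0],"spin":15},{"gripper":0.015,"travel":[0.032,0.27,0],"spin":15},{"gripper":0.015,"travel":[0.032,0.283,0],"spin":15}]'
python3 -m inch '[{"gripper":0.015,"travel":[0,0,0],"spin":0},{"gripper":0.015,"travel":[0,0,0],"spin":0}]'
python3 - <<'E'
from h import *
np.set_printoptions(precision=4,suppress=True)
d=get_image('scene');cv2.imwrite('pics/s2.png',d['image'])
t=get_image('top');W=cloud(t);cv2.imwrite('pics/t2.png',cv2.resize(t['image'][120:320,200:460],None,fx=3,fy=3,interpolation=cv2.INTER_CUBIC))
w=get_image('wrist');cv2.imwrite('pics/w2.png',w['image'])
E
```

```text
time_s: 4.4
eef_pos: [0.4493, -0.2896, 0.0754]
eef_rot: [-0.0, 0.984, -0.177, -0.0]
wrist_force: [-0.1, 0.0, -1.9]
opening: 0.318
time_s: 5.2
eef_pos: [0.4812, -0.0051, 0.0748]
eef_rot: [0.0, 0.999, -0.046, -0.001]
wrist_force: [-0.9, 0.3, -1.5]
opening: 0.318
time_s: 5.4
eef_pos: [0.4812, -0.0075, 0.0755]
eef_rot: [0.0, 0.999, -0.047, -0.001]
wrist_force: [0.1, 0.6, -2.1]
opening: 0.318
```

View pics/t2.png

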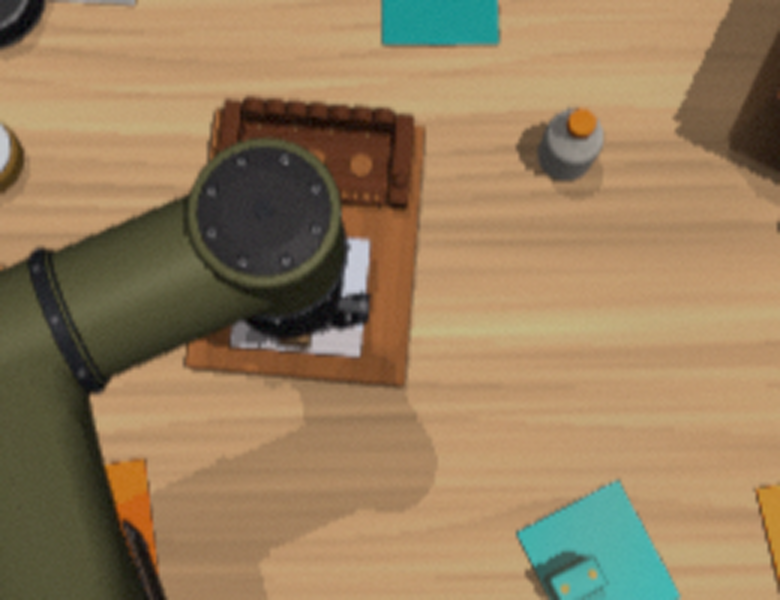

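View pics/w2.png

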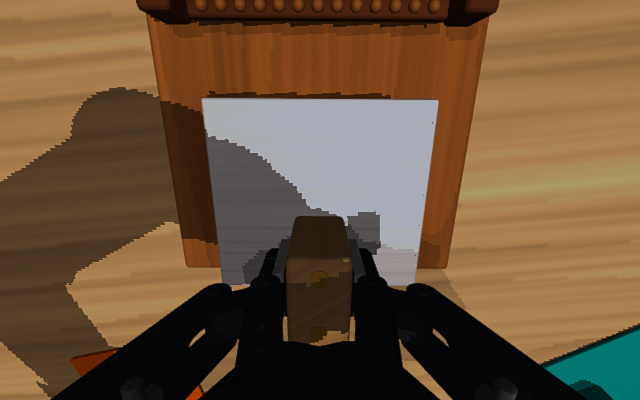

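View pics/s2.png

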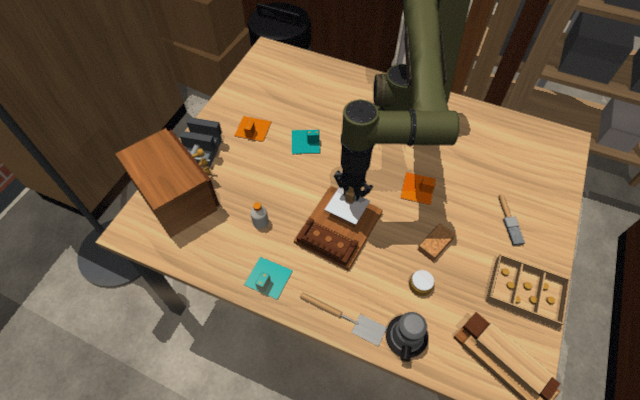

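The wrist view shows the plate held, with front corners at (203,98) and (438,100), centred between the deck sides. The lip is at rows 5–20. Let me measure the plate's tilt, underside height and alignment relative to the deck.

```bash
cat > m.py <<'E'
from h import *
np.set_printoptions(precision=4,suppress=True)
def meas(zlo,zhi,tag):
    d=get_image('wrist');cv2.imwrite(f'pics/{tag}.png',d['image']);W=cloud(d);im=d['image'].astype(int)
    sat=im.max(2)-im.min(2)
    m=(sat<30)&(im.min(2)>60)&(W[...,2]>zlo)&(W[...,2]<zhi)
    n,l,st,_=cv2.connectedComponentsWithStats(m.astype(np.uint8));k=1+st[1:,4].argmax();m=l==k
    P=W[m];c=P.mean(0);vv=np.linalg.svd(P-c,full_matrices=False)[2][2];vv*=np.sign(vv[2])
    print('plate z',c[2],'normal',vv,'n',len(P))
    # front edge: topmost pixel of each column
    cols=np.nonzero(m.any(0))[0];
    rows=m.argmax(0)[cols]; F=W[rows,cols]; 
    q=np.percentile(cols,[8,92]);s=(cols>q[0])&(cols<q[1])
    f=np.polyfit(F[s,1],F[s,0],1);print('front edge yaw deg',-np.degrees(np.arctan(f[0])),'x ends',F[[0,-1]],'mid',F[[0,-1]].mean(0))
    return d,W,m
if __name__=='__main__':
    import sys
    meas(float(sys.argv[1]),float(sys.argv[2]),sys.argv[3]); s=sense();print(s['eef_pos'],s['wrist_force'],s['moment'],s['time_s'])
E
python3 m.py .04 .09 w3
```

```text
plate z 0.06923601240541372 normal [0.0015 0.0004 1.    ] n 32916
front edge yaw deg -5.859031869215802 x ends [[ 0.5707  0.042   0.0681]
 [ 0.557  -0.0762  0.0682]] mid [ 0.5638 -0.0171  0.0682]
[ 0.4815 -0.0079  0.0761] [-0.3797 -0.4722 -1.9423] [-0.0178  0.0241 -0.0313] 5.6
```

```bash
python3 -m inch '[{"gripper":0.015,"travel":[0,0.001,-0.015],"spin":0},{"gripper":0.015,"travel":[0,0.001,-0.028],"spin":0},{"gripper":0.015,"travel":[0,0.002,-0.036],"spin":0},{"gripper":0.015,"travel":[0,0.002,-0.04],"spin":0},{"gripper":0.015,"travel":[0,0.002,-0.04],"spin":0},{"gripper":0.015,"travel":[0,0.002,-0.04],"spin":0}]'; python3 m.py .015 .05 w4
```

```text
time_s: 6.2
eef_pos: [0.482, -0.005, 0.0366]
eef_rot: [0.0, 0.999, -0.047, 0.0]
wrist_force: [-0.4, 0.6, -1.3]
opening: 0.318
plate z 0.029845009466004727 normal [ 0.0009 -0.      1.    ] n 33163
front edge yaw deg -5.753604267658868 x ends [[ 0.5711  0.0451  0.0289]
 [ 0.5581 -0.0728  0.0294]] mid [ 0.5646 -0.0139  0.0292]
[ 0.4821 -0.0049  0.0368] [ 0.1185  0.6482 -1.027 ] [0.007  0.0782 0.005 ] 6.25
```

```bash
python3 -m inch '[{"gripper":0.015,"travel":[0,0,-0.001],"spin":0},{"gripper":0.015,"travel":[0,0,-0.002],"spin":0},{"gripper":0.015,"travel":[0,0,-0.003],"spin":0},{"gripper":0.015,"travel":[0,0,-0.003],"spin":0}]'; python3 m.py .015 .05 w5
```

```text
time_s: 6.65
eef_pos: [0.4819, -0.0049, 0.0339]
eef_rot: [0.0, 0.999, -0.047, 0.0]
wrist_force: [-4.0, 0.9, 3.6]
opening: 0.317
plate z 0.027274205070686106 normal [0.0004 0.0003 1.    ] n 33343
front edge yaw deg -5.760777956763933 x ends [[ 0.5711  0.0453  0.0258]
 [ 0.5585 -0.0726  0.0272]] mid [ 0.5648 -0.0136  0.0265]
[ 0.4819 -0.0049  0.0339] [-3.3306  1.968   4.2191] [ 0.2522  1.0755 -0.0342] 6.7
```

On the deck, with about 5 N of light contact, flat. Start the slide until just past the lip.

```bash
python3 -m inch '[{"gripper":0.015,"travel":[0.006,-0.001,0],"spin":0},{"gripper":0.015,"travel":[0.013,-0.002,0],"spin":0},{"gripper":0.015,"travel":[0.02,-0.003,0],"spin":0},{"gripper":0.015,"travel":[0.027,-0.004,0],"spin":0},{"gripper":0.015,"travel":[0.034,-0.005,0],"spin":0},{"gripper":0.015,"travel":[0.041,-0.005,0],"spin":0},{"gripper":0.015,"travel":[0.048,-0.006,0],"spin":0},{"gripper":0.015,"travel":[0.05,-0.006,0],"spin":0}]'; python3 m.py .015 .035 w6
```

```text
time_s: 7.5
eef_pos: [0.5325, -0.0114, 0.0339]
eef_rot: [0.0, 0.999, -0.047, -0.0]
wrist_force: [-6.1, -0.5, 7.7]
opening: 0.319
plate z 0.02727942774421979 normal [-0.0003  0.0007  1.    ] n 29096
front edge yaw deg -5.853202855993275 x ends [[ 0.6125  0.0401  0.0261]
 [ 0.6005 -0.0778  0.0277]] mid [ 0.6065 -0.0188  0.0269]
[ 0.5326 -0.0114  0.0339] [-3.4589 -0.1074  5.0623] [-0.1952  0.8973  0.0129] 7.55
```

View pics/w6.png

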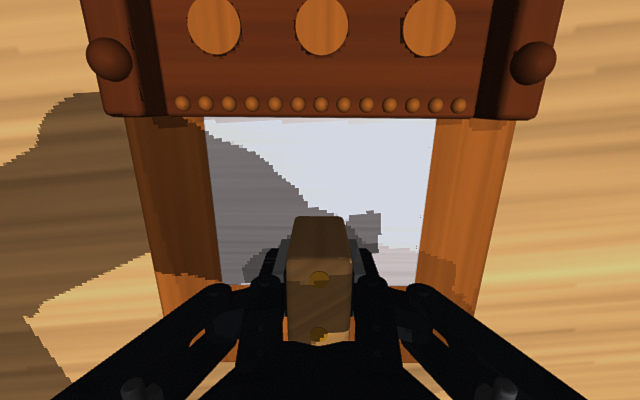

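The plate's front has gone under the lip (lip line at row 118), centred between the end blocks, with the moulding down. About 36 mm remains.

```bash
python3 -m inch '[{"gripper":0.015,"travel":[0.005,-0.0005,0],"spin":0},{"gripper":0.015,"travel":[0.01,-0.001,0],"spin":0},{"gripper":0.015,"travel":[0.015,-0.0015,0],"spin":0},{"gripper":0.015,"travel":[0.02,-0.002,0],"spin":0},{"gripper":0.015,"travel":[0.025,-0.0025,0],"spin":0},{"gripper":0.015,"travel":[0.03,-0.003,0],"spin":0}]'
python3 -m inch '[{"gripper":0.015,"travel":[0.001,0,0],"spin":0},{"gripper":0.015,"travel":[0.002,0,0],"spin":0},{"gripper":0.015,"travel":[0.003,0,0],"spin":0},{"gripper":0.015,"travel":[0.004,0,0],"spin":0}]'
python3 -m inch '[{"gripper":0.015,"travel":[0.001,0,0],"spin":0},{"gripper":0.015,"travel":[0.002,0,0],"spin":0}]'
python3 m.py .015 .035 w7
```

```text
time_s: 8.15
eef_pos: [0.5622, -0.0144, 0.034]
eef_rot: [0.0, 0.999, -0.047, -0.0]
wrist_force: [-5.0, 1.4, 8.1]
opening: 0.312
time_s: 8.55
eef_pos: [0.5661, -0.0145, 0.034]
eef_rot: [0.0, 0.999, -0.047, -0.0]
wrist_force: [-5.9, -0.1, 5.8]
opening: 0.317
time_s: 8.75
eef_pos: [0.568, -0.0145, 0.0339]
eef_rot: [0.0, 0.999, -0.047, -0.0]
wrist_force: [-6.0, -0.2, 7.3]
opening: 0.319
plate z 0.027278631271249302 normal [-0.0007  0.0005  1.    ] n 12955
front edge yaw deg -5.829541131478617 x ends [[ 0.6092  0.0408  0.026 ]
 [ 0.597  -0.0776  0.0266]] mid [ 0.6031 -0.0184  0.0263]
[ 0.5682 -0.0145  0.034 ] [-4.6645  0.001   6.7054] [ 0.0321  1.4971 -0.0118] 8.8
```

View pics/w7.png

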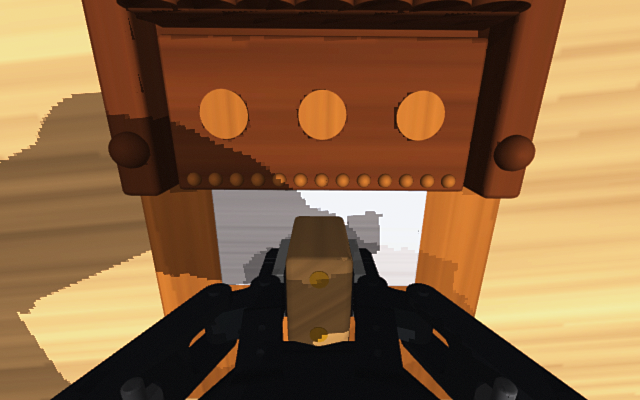

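The edge is about 44 mm in and nothing is resisting yet beyond about 5 N of friction. Inch on until the stop is felt.

```bash
for i in 1; do python3 -m inch '[{"gripper":0.015,"travel":[0.0005,0,0],"spin":0},{"gripper":0.015,"travel":[0.001,0,0],"spin":0},{"gripper":0.015,"travel":[0.001,0,0],"spin":0}]'; done
python3 -m inch '[{"gripper":0.015,"travel":[0.0005,0,0],"spin":0},{"gripper":0.015,"travel":[0.001,0,0],"spin":0},{"gripper":0.015,"travel":[0.001,0,0],"spin":0}]'
```

```text
time_s: 9.1
eef_pos: [0.5682, -0.0145, 0.0339]
eef_rot: [0.001, 0.999, -0.047, -0.001]
wrist_force: [-10.6, 0.7, 9.7]
opening: 0.32
time_s: 9.4
eef_pos: [0.5682, -0.0145, 0.034]
eef_rot: [0.001, 0.999, -0.047, -0.002]
wrist_force: [-15.4, 1.7, 14.1]
opening: 0.317
```

x stalled at 0.5682 while the force rose to 15 N, so the stop is reached. Let it settle and take several readings.

```bash
python3 -m inch '[{"gripper":0.015,"travel":[-0.0005,0,-0.001],"spin":0},{"gripper":0.015,"travel":[-0.0005,0,-0.001],"spin":0},{"gripper":0.015,"travel":[-0.0005,0,-0.001],"spin":0}]'
python3 -m inch '[{"gripper":0.015,"travel":[0,0,0],"spin":0},{"gripper":0.015,"travel":[0,0,0],"spin":0},{"gripper":0.015,"travel":[0,0,0],"spin":0}]'
python3 m.py .015 .035 w8; python3 - <<'E'
from h import *
W=0
for k in range(3):
    d=get_image('wrist');print(sense()['wrist_force'],sense()['moment'])
W=cloud(d);cv2.imwrite('pics/w9.png',d['image'])
# moulding heights: near lip and near rear
for v in(160,150,140,70,60,50): print(v,np.nanmedian(W[v,260:285],axis=0),np.nanmedian(W[v,360:385],axis=0))
t=get_image('top');cv2.imwrite('pics/t3.png',t['image'])
E
```

```text
time_s: 9.7
eef_pos: [0.5682, -0.0145, 0.0339]
eef_rot: [0.001, 0.999, -0.047, -0.001]
wrist_force: [-15.9, 1.2, 16.1]
opening: 0.319
time_s: 10.0
eef_pos: [0.5682, -0.0145, 0.0339]
eef_rot: [0.001, 0.999, -0.047, -0.001]
wrist_force: [-16.6, 1.4, 17.5]
opening: 0.318
plate z 0.02727177505852715 normal [-0.0002  0.0006  1.    ] n 12824
front edge yaw deg -5.788290071454274 x ends [[ 0.6097  0.0401  0.0275]
 [ 0.5974 -0.0773  0.0272]] mid [ 0.6036 -0.0186  0.0273]
[ 0.5682 -0.0145  0.0339] [-15.9661   1.5024  15.987 ] [ 0.7254  4.984  -0.03  ] 10.05
[-15.9333093    2.4616411   17.50076029] [ 0.77340291  4.97689251 -0.05608087]
[-16.53883578   1.36385614  15.49990669] [ 0.70390757  4.97965137 -0.01159999]
[-16.35644176   2.09749961  16.32713998] [ 0.74992247  5.03428347 -0.04381163]
160 [0.6254041  0.0024752  0.03989803] [ 0.62080466 -0.04596885  0.04020178]
150 [0.63018272 0.00198341 0.04008666] [ 0.62570529 -0.04605075  0.04012306]
140 [0.63495393 0.00099481 0.040484  ] [ 0.63040023 -0.04621227  0.04046741]
70 [ 0.66519767 -0.00319217  0.04034346] [ 0.66100598 -0.04730857  0.04032905]
60 [ 0.66911931 -0.00376528  0.0403206 ] [ 0.66500815 -0.04717326  0.04041937]
50 [ 0.67295077 -0.00445576  0.04051997] [ 0.66894939 -0.04728916  0.04021085]
```

View pics/w9.png

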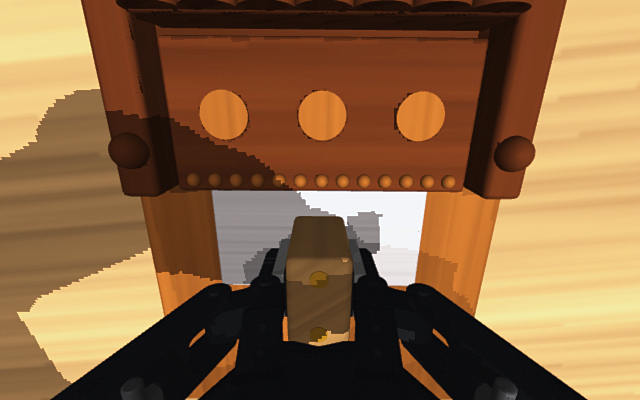

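View pics/t3.png

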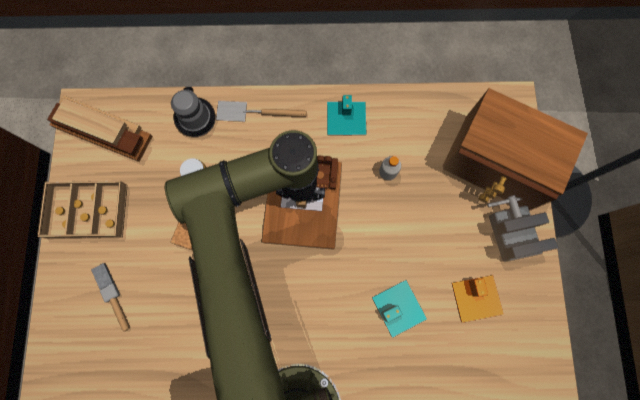

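```bash
python3 -m inch '[{"gripper":0.015,"travel":[-0.0005,0,0],"spin":0},{"gripper":0.015,"travel":[-0.001,0,0],"spin":0},{"gripper":0.015,"travel":[-0.001,0,0],"spin":0},{"gripper":0.015,"travel":[-0.001,0,0],"spin":0}]'; python3 m.py .015 .035 w10
python3 -c "
from h import *
d=get_image('scene');cv2.imwrite('pics/s4.png',d['image']);print(sense()['wrist_force'])"
```

```text
time_s: 10.65
eef_pos: [0.5683, -0.0145, 0.0339]
eef_rot: [0.001, 0.999, -0.047, -0.0]
wrist_force: [-10.6, 0.9, 13.2]
opening: 0.318
plate z 0.027291772563011806 normal [-0.001   0.0006  1.    ] n 12853
front edge yaw deg -5.760732413906248 x ends [[ 0.6098  0.0401  0.0277]
 [ 0.5973 -0.0775  0.0267]] mid [ 0.6035 -0.0187  0.0272]
[ 0.5683 -0.0145  0.034 ] [-10.096    0.5107  12.3015] [ 0.3984  3.3466 -0.0372] 10.7
[-11.24955775   1.13053576  12.11083515]
```

View pics/s4.png

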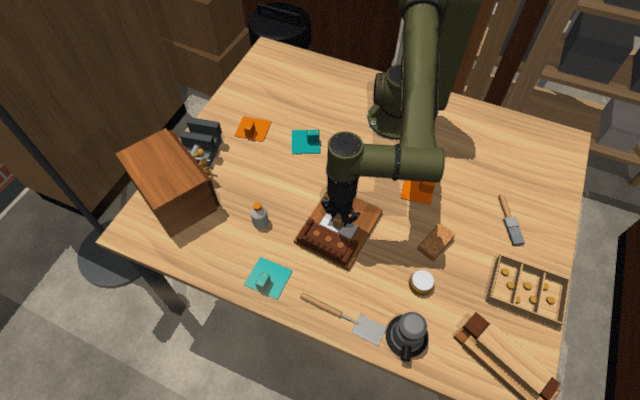

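The plate sits home, flat and gripped, with about 12 N at the wrist plus the plate's weight. The bystanders haven't moved: bottle (259,215), tin (422,282) and sanding block (436,240) look the same as in the first view. Handing in.

```bash
python3 -c "
from cell import *
print(close_job())"
```

```text
the job is handed in; nothing more can be done
None
```

I picked up the aluminium guard plate by its wooden block, laid it on the oak and slid it under the moulding until it met the stop. I handed the job in at about 11 s, still gripping and pressing. No verdict was given.

My last checks showed:
- **Home:** the tool stalled at x = 0.568 m while the push rose to 15 N. I put the edge at about 44–45 mm under the lip, worked out from the tool's travel because the edge itself is hidden.
- **Square and centred:** before the edge went under, its yaw was −5.8° against −5.6° for the deck. The tool turned by no more than about 0.2° after that, and the plate sits 1–2 mm off the middle.
- **Flat:** the plate's top is at 27.3 mm (22 mm deck plus 5 mm plate), tilted about 0.001 rad.
- **Moulding:** its top was even at about 40 mm all over, with no sign of lift. I measured this just before I eased the forward push by 1 mm, and did not repeat it.
- **Pressing:** the wrist showed about 12 N upward plus the plate's weight. The stop may carry some of that by friction from the roughly 10 N forward push that remains, so the force on the deck alone is not certain; I estimate at least 9 N.
- **Bystanders:** the sanding block, wax tin and glue bottle looked unmoved in the last scene picture. I judged this by eye and did not measure it.

No check failed or disagreed.

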